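# Draw the brush out of the tilt-out holder under the shelf

## Robot

A 6-joint arm with a two-finger parallel gripper is mounted at the origin on the work surface. World frame = base frame: x ahead of the robot, y to its left, z up, the work surface at z = 0. Lengths are in m, angles in degrees, forces in N, time in s.
With the tool pointing down it reaches from about 0.35 to 0.875 m from the base axis. Payload 4.2 kg.
Tool frame: the origin (TCP) lies at the very end of the fingers, on their centre line; the grasp point (between the pads) lies 19 mm behind it; z points along the fingers, x is the direction in which the jaws open and shut, and the axes are right-handed (so a half turn about z gives the same grasp; the last joint's range is limited). The gripper opens to 87 mm and grips with 3 to 60 N. Pads are 19 mm wide; open, the fingers measure 117 mm over their backs; the gripper's body (75 mm by 190 mm) begins 51 mm behind the grasp point.
Start: joints at [85.462, 22.042, 0.453, 0, -68.411, -14.817], TCP at [0.207, 0.59, 0.223] pointing down, gripper open.
Joint ranges: [-179.83, 179.83], [-69.29, 118.12], [-61.27, 80.66], [-181.25, 117.63], [-171.15, -9.14], [-177.46, 177.46]. Speed limits (degrees/s): [159.86, 159.86, 180, 180, 180, 180].

## Interface

Orientations are given as a 3x3 rotation matrix whose columns are the frame's x, y, z axes.
In Python, from station import r gives the robot as it stands.
- The arm moves only by the tool move_arm, never from a script. Its argument "series" is a list that holds one entry, the list of rows, each a list of 7 numbers: the shift along the tool's x, y, z in cm, then the turn, a rotation vector about the tool's x, y, z in degrees, then the opening, from -1 (shut) to 1 (fully open). In form: [[[dx, dy, dz, wx, wy, wz, fingers], ...]]. A call has 1 to 12 rows; each row shifts and turns the commanded pose from where the row before left it, along the tool's axes as they then stand; what a row does not reach is not made up. A row lasts 1/8 s, in which the tool goes at most 62.5 mm and 10.7 degrees, less where a joint would pass 70% of its speed; a pose out of reach is approached as far as the arm can. A call is refused whole if a number of a shift passes 6.25 or a number of a turn 10.7, either way. A call with a gripper value outside its range is refused whole. The fingers move at their own pace and stop on an object; the grip force is fixed at half the most. Time passes only in rows, so rows that do not move let the fingers close. It gives the time, the measured TCP pose, the force and the opening at its end, in the units of the state.
- r.sense(): the state, without advancing time (a new reading comes with each control period).
- r.capture(name): name is "side" or "top" or "wrist"; returns a dict with "color" (400x640x3 uint8, blue, green, red), "fx", "fy", "cx", "cy" (pixels), "rvec" (rotation vector, rad) and "tvec" (3), from world to camera coordinates, as OpenCV has them; the wrist camera has in their place "tool_from_camera" (4x4, takes a point from camera to tool coordinates, whose origin is the TCP and whose axes are the tool frame's). Camera axes: x right, y down, z forward; pixel columns grow to the right and rows downward; lengths in m; the calibration is good to about 2 mm. The wrist camera is an equidistant fisheye: a pixel r from the principal point sees the ray r / f radians off the axis. A picture is of the moment at which its call begins: read the wrist's pose just before it. There is no depth.
- r.finish_job(): hands the job in, once; it reports no verdict.
The state is a dict: "time_s": time; "joints": joint angles; "joint_velocities": joint speeds; "effort": joint torques, N m; "tcp_pos": TCP position; "ee_rot": TCP orientation; "wrist_force": force on the tool from outside, world axes, zero at the start; "moment": the same for the moment, N m; "gripper_width": opening from 0.0 (shut) to 1.0 (fully open).
Only numpy, scipy, OpenCV 4.12 (cv2) and the standard library are available. Lean on these libraries where they do the work, as an engineer would, in place of code of your own. Each camera call takes 0.05 s, during which the arm holds its last target.

## Task

Get the grey brush out of its blue holder: the shelf tier above blocks a straight lift, so tip the holder all the way out by its yellow bar, draw the brush out by its loop while the holder stays tipped, and lay it gently, all of it on the black mat with orange edges. Then tip the empty holder fully back upright, and leave the bottle, the caddy, the tumbler and the shoe trees where they are.

Things in the scene. Friction and masses are not known exactly. Their poses are not given: they have to be found in the camera images.
- shelf: Aluminium shelf unit, fixed. Origin on the table below the middle of the holder's hinge; x along the hinge, z up, open front to -y. Base plate 400 x 190 x 6 mm (y 0 to 190). Tier overhead: rods along y every 40 mm, front cross rod at y = 12 mm, back one at 178; its underside 240, its top 252 mm above the table. Posts 16 mm thick, 284 mm high, at x = +-190, y = 12 and 178 mm.
- holder (a joint): Tilt of the blue brush holder about its hinge, rad: 0 = upright (home, at its stop), 1.257 = tipped fully out towards the shelf's -y (stop). Damped hinge with little friction: it stays upright when left there, but left alone tipped beyond about 0.5 rad it sinks by its own weight, within about 3 s, to the outer stop.
- holder_hinge (a point): Middle of the hinge axis, 20 mm above the table (shelf x = y = 0). Holder's axes: x along the hinge, z along the sleeve to its mouth, y to its back; at joint 0 they equal the shelf's. Holder: open-topped rectangular sleeve, outside 70 (x) x 48 (y) mm, walls 4 mm, axis at y = 24 mm, z from -3 to 112 mm, inner floor at z = 3 mm.
- holder_bar (a point): Middle of the holder's yellow pull bar: round, 12 mm thick, 110 mm long along x, held by two 8 mm steel arms at its ends (x = +-55 mm). At y = -53, z = 200 mm in the holder's frame: 220 mm above the table when upright, about 31 mm when fully tipped. From about 0.7 rad on, the brush's loop stands some 60 mm above the bar and 40 mm behind it, where it can meet a gripper's body.
- holder_mouth (a point): Centre of the holder's mouth (y = +24, z = +112 mm in the holder's frame). Drawn along the sleeve's slope the brush slides easily; pulled level or downwards while its head is inside, it can wedge between the sleeve's walls: slacken, lift a little and draw on.
- brush: Grey plastic brush, 203 mm long, about 140 g, loose in the holder, loop up, 94 mm of it above the mouth. Origin: middle of its foot end; z along it to the loop, x across the loop's flat (along the hinge). Head 44 (x) x 28 (y) x 82 mm with white bristles, smoothly tapering to a 17 mm neck at z = 128 mm, then a flat loop of 10 mm round bar, 70 mm wide, z 123 to 203 mm, opening 50 (x) x 55 mm.
- brush_loop (a point): Centre of the loop's opening, 165 mm from the brush's origin along its z. Axes as the brush's. In the fully tipped holder the brush lies 8 to 18 degrees above level, the loop 75 to 105 mm above the table. Drawn some 70 to 90 mm out, the brush tips over the holder's bar and its loop end sinks to the mat, the foot still propped on the holder.
- brush_end (a point): Outer end of the loop, 203 mm from the brush's origin.
- mat: Black rubber mat with orange stripes along its long edges, fixed on the table in front of the shelf, 170 (x) x 320 (y) x 4 mm; origin under its centre; its x runs roughly along the hinge.
- bottle: Green glass bottle, 64 mm thick, 190 mm high, standing on the shelf's base plate under the tier; origin under its centre.
- caddy: White plastic caddy with orange lid and black latch, 94 x 114 x 112 mm, on the shelf's base plate under the tier; origin under its centre.
- tumbler: Stainless tumbler, 72 mm wide, 100 mm high, standing on the table beside the mat; origin under its centre.
- shoe_trees: Pair of wooden shoe trees lying side by side, joined, about 200 (x) x 124 (y) x 46 mm, on the table beside the mat; origin under the centre.
Not all that is in view belongs to the job. Several things have the shape of the brush; the one meant has the colours described above.

How it is judged (in metres and radians):
On the way, in this order (a step that is already met when the one before it is completed fails the run):
1. the holder is tipped out (more than 0.9 rad) (value of joint holder above 0.9 rad), for 0.2 s.
2. the brush lies flat, wholly on the mat, with the holder still tipped out (value of joint holder above 0.6 rad and angle between brush's own z axis and vertical above 1.35 rad and height (world z) of brush_end below 0.035 m and height (world z) of brush below 0.04 m and x of brush in the frame of mat between -0.085 and 0.085 m and y of brush in the frame of mat between -0.16 and 0.16 m and x of brush_end in the frame of mat between -0.085 and 0.085 m and y of brush_end in the frame of mat between -0.16 and 0.16 m), for 0.2 s.
At the end, for the whole second after the job is handed in: The brush lies flat and at rest with both ends over the mat, and the holder is back upright (within 0.08 rad of its stop) (value of joint holder below 0.08 rad and angle between brush's own z axis and vertical above 1.35 rad and height (world z) of brush_end below 0.035 m and height (world z) of brush below 0.04 m and linear speed of brush below 0.02 m/s and x of brush in the frame of mat between -0.085 and 0.085 m and y of brush in the frame of mat between -0.16 and 0.16 m and x of brush_end in the frame of mat between -0.085 and 0.085 m and y of brush_end in the frame of mat between -0.16 and 0.16 m); the robot touches nothing.
It fails at once if the brush is thrown or dropped (faster than 1 m/s) (linear speed of brush above 1 m/s).
It fails at once if a bystander is shifted by more than 30 mm or tipped (distance of any of bottle, caddy, tumbler, shoe_trees from where it was at the start of the episode above 0.03 m or angle between any of bottle, tumbler's own z axis and vertical above 0.35 rad).
It also fails if it takes over 72 s, if anything falls off the work surface, if the arm or the gripper's body presses on something with over 40 N, if the wrist force passes 120 N, or if a joint passes its speed limit or range.

## Working session

There is one attempt and no reset: what is moved stays moved. The work goes in short steps, Python scripts to look and compute and a tool call to move; the robot and the scene stay as the last step left them, time stands still between calls to the robot, and variables do not carry over. Pictures are saved under pics/ and viewed, and the job is handed in when it is done.

Besides the shell and the picture viewer there is one more tool, called after ">>>" as name([rows], argument=value, ...), one row to a line, values as JSON. move_arm: Moves the arm, as the interface text tells. Its arguments: {"type":"object","properties":{"series":{"type":"array","items":{"type":"array","items":{"type":"array","items":{"type":"number"}}}}},"required":["series"]}

```bash
mkdir -p pics; ls; python3 - <<'E'
from station import r
import cv2
s=r.sense(); print({k:(v if not hasattr(v,'round') else v) for k,v in s.items()})
for n in ("side","top","wrist"):
    c=r.capture(n); cv2.imwrite(f"pics/{n}0.png",c["color"]); print(n,{k:v for k,v in c.items() if k!="color"})
E
```

```text
pics
{'time_s': 0.0, 'joints': array([ 8.54604324e+01,  2.20903298e+01,  3.79010225e-01, -2.82474223e-02,
       -6.84107740e+01, -1.48160285e+01]), 'joint_velocities': array([ 0.0415992 ,  0.01196716,  0.02422178,  0.04635112, -0.05806975,
       -0.05401741]), 'effort': array([ 9.47205699e-04, -3.90665352e+01,  1.87403226e+01,  4.21974957e+00,
        1.08678508e-02, -1.85880353e-04]), 'tcp_pos': array([0.20693491, 0.58910555, 0.22146081]), 'ee_rot': array([[-3.31600964e-01, -9.43419530e-01, -6.25640399e-04],
       [-9.43417225e-01,  3.31601538e-01, -2.08792380e-03],
       [ 2.17725141e-03, -1.02117617e-04, -9.99997625e-01]]), 'wrist_force': array([ 0.27951464, -0.3250594 , -0.66093324]), 'moment': array([-0.03937093,  0.00334413, -0.00976612]), 'gripper_width': 0.9989732870096232}
side {'fx': 461.1877543555517, 'fy': 461.1877543555517, 'cx': 322.88387685940734, 'cy': 203.00012338388458, 'rvec': array([ 2.36311141, -0.11987137,  0.05955485]), 'tvec': array([-0.4930528 ,  0.31271455,  1.13798529])}
top {'fx': 459.13464263247914, 'fy': 459.13464263247914, 'cx': 320.46326878267695, 'cy': 208.07840566780374, 'rvec': array([ 2.17371123, -2.18740619,  0.07583206]), 'tvec': array([0.21075906, 0.52863634, 1.55625201])}
wrist {'fx': 309.70691628693146, 'fy': 309.70691628693146, 'cx': 313.5976696159144, 'cy': 201.47659966728776, 'tool_from_camera': array([[ 9.99999897e-01, -3.80136198e-04,  2.49428363e-04,
        -1.02519957e-04],
       [ 3.01612805e-04,  9.65149238e-01,  2.61699939e-01,
        -7.17241952e-02],
       [-3.40217215e-04, -2.61699837e-01,  9.65149253e-01,
        -1.62312389e-01],
       [ 0.00000000e+00,  0.00000000e+00,  0.00000000e+00,
         1.00000000e+00]])}
```

View pics/side0.png

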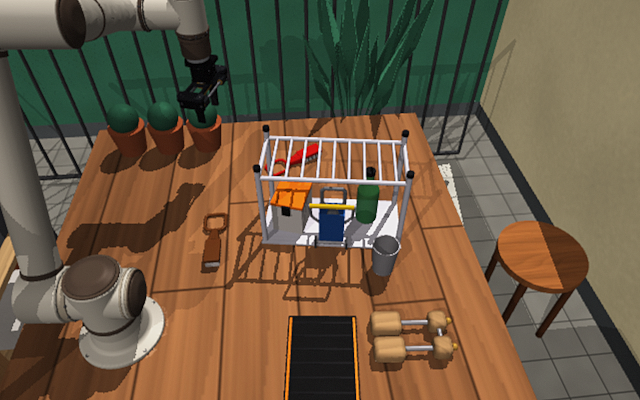

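View pics/top0.png

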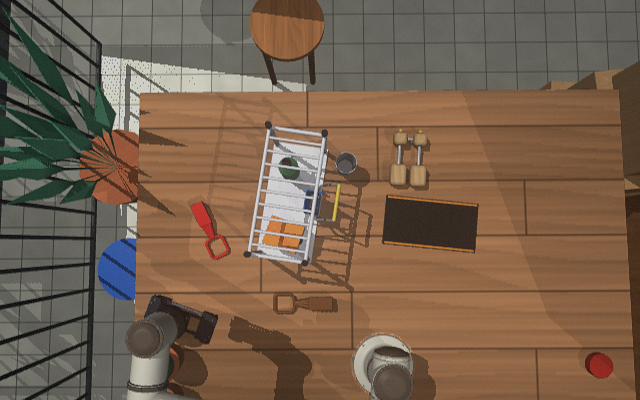

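View pics/wrist0.png

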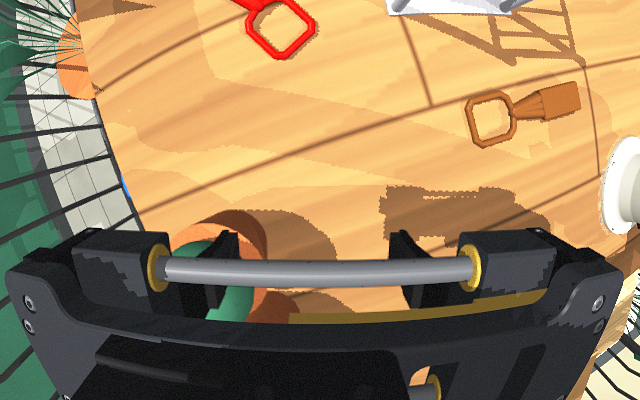

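The side and top views show the shelf at about (330,190) and (290,195). The yellow bar is at (332,207) and (337,203), the mat at (322,360) and (430,223), and the tumbler at (385,255) and (346,162). The red and brown brushes are decoys.

```bash
cat > h.py <<'E'
import numpy as np, cv2
from station import r
def P(c):
    R=cv2.Rodrigues(np.array(c["rvec"]))[0]; return R,np.array(c["tvec"])
def ray(c,uv):
    R,t=P(c); d=R.T@np.array([(uv[0]-c["cx"])/c["fx"],(uv[1]-c["cy"])/c["fy"],1.]); return -R.T@t,d
def onz(c,uv,z):
    o,d=ray(c,uv); return o+d*(z-o[2])/d[2]
def pix(c,p):
    R,t=P(c); q=R@np.array(p)+t; return np.array([c["fx"]*q[0]/q[2]+c["cx"],c["fy"]*q[1]/q[2]+c["cy"]])
def tri(cs,uvs):
    A=np.zeros((3,3));b=np.zeros(3)
    for c,u in zip(cs,uvs):
        o,d=ray(c,u); d/=np.linalg.norm(d); M=np.eye(3)-np.outer(d,d); A+=M;b+=M@o
    return np.linalg.solve(A,b)
def mask(img,lo,hi):
    return cv2.inRange(cv2.cvtColor(img,cv2.COLOR_BGR2HSV),np.array(lo),np.array(hi))
E
python3 - <<'E'
from h import *
np.set_printoptions(precision=4,suppress=True)
S=r.capture("side");T=r.capture("top")
for n,c in(("s",S),("t",T)):
    y=mask(c["color"],(25,130,120),(33,255,255)); cn=cv2.findContours(y,0,2)[0]
    for k in cn:
        if cv2.contourArea(k)>15: print(n,"yel",cv2.contourArea(k),cv2.boundingRect(k),cv2.minAreaRect(k))
    o=mask(c["color"],(8,180,150),(22,255,255)); cn=cv2.findContours(o,0,2)[0]
    for k in cn:
        if cv2.contourArea(k)>15: print(n,"or",cv2.contourArea(k),cv2.minAreaRect(k))
# top zooms
cv2.imwrite("pics/topz.png",cv2.resize(T["color"][110:280,230:400],None,fx=3.5,fy=3.5,interpolation=2))
cv2.imwrite("pics/sidez.png",cv2.resize(S["color"][110:290,230:430],None,fx=3.3,fy=3.3,interpolation=2))
cv2.imwrite("pics/topm.png",cv2.resize(T["color"][110:270,370:490],None,fx=3.7,fy=3.7,interpolation=2))
E
```

```text
s or 160.0 ((355.36322021484375, 358.00665283203125), (82.14582824707031, 3.0448248386383057), 87.22978973388672)
s or 163.5 ((288.2215576171875, 358.0122985839844), (3.106321096420288, 82.2065658569336), 3.1798300743103027)
s or 2619.5 ((526.9356689453125, 259.6435852050781), (77.96298217773438, 46.32389450073242), 69.14553833007812)
s or 382.5 ((288.65997314453125, 197.8800048828125), (34.36539077758789, 18.80904197692871), 8.13010311126709)
s or 208.0 ((293.5, 185.0), (35.0, 8.0), 0.0)
s or 36.5 ((138.75001525878906, 126.75), (5.646177768707275, 16.019386291503906), 23.198589324951172)
s or 32.5 ((177.9954833984375, 124.71267700195312), (5.179580211639404, 15.202404022216797), 19.653823852539062)
s or 33.0 ((216.10000610351562, 123.80001068115234), (5.366562843322754, 16.54690170288086), 26.56505012512207)
t or 40.5 ((431.0148620605469, 246.35150146484375), (82.48857879638672, 1.691563367843628), 5.710593223571777)
t or 28.5 ((441.98516845703125, 201.6485137939453), (68.35906219482422, 1.4925557374954224), 5.710592269897461)
```

View pics/topz.png

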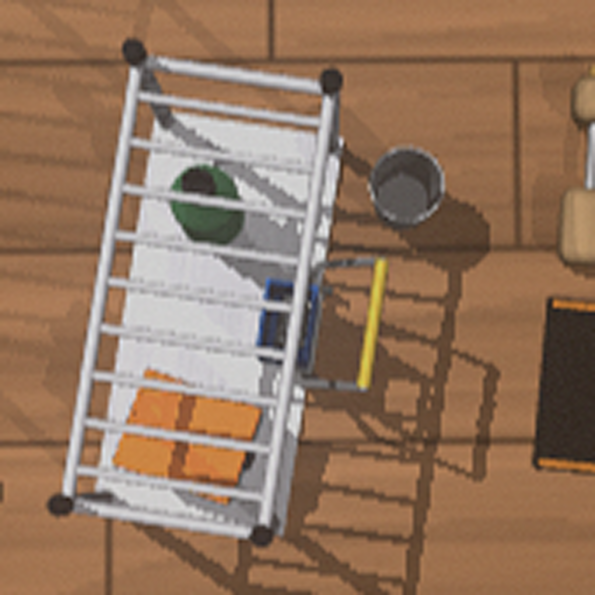

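View pics/sidez.png

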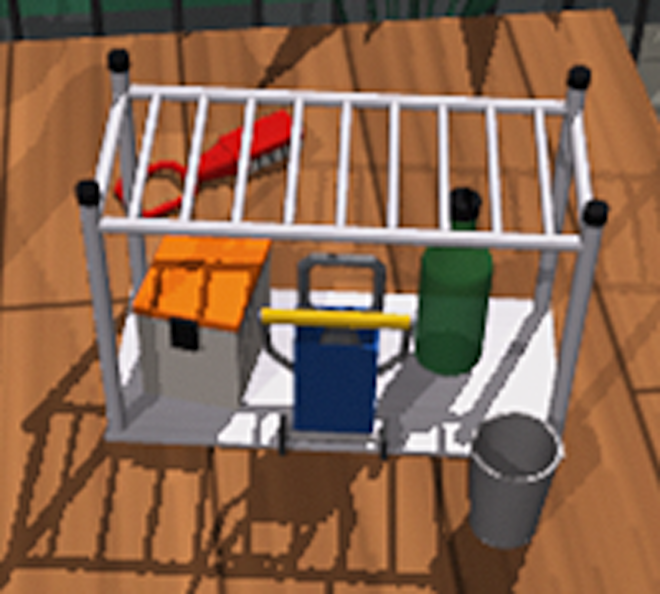

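View pics/topm.png

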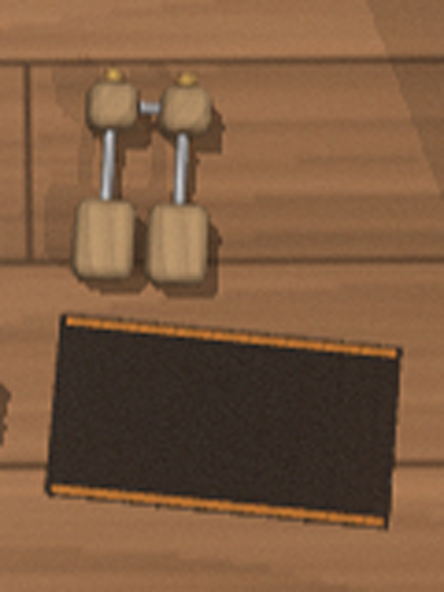

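```bash
python3 - <<'E'
from h import *
np.set_printoptions(precision=4,suppress=True)
S=r.capture("side");T=r.capture("top")
zt=lambda p:(p[0]/3.5+230-.36,p[1]/3.5+110-.36)
zs=lambda p:(p[0]/3.3+230-.36,p[1]/3.3+110-.36)
zm=lambda p:(p[0]/3.7+370-.36,p[1]/3.7+110-.36)
print("posts")
for a,b in (((134,50),(578,76)),((331,81),(594,211)),((262,534),(88,191)),((62,504),(118,60))):
    print(onz(T,zt(a),.282),onz(S,zs(b),.282),tri([T,S],[zt(a),zs(b)]))
print("bar")
for a,b in (((381,262),(408,322)),((365,385),(264,316))):
    print(onz(T,zt(a),.22),tri([T,S],[zt(a),zs(b)]))
print("mat")
m=[onz(T,zm(p),.004) for p in((63,315),(401,349),(386,526),(47,493))]
for p in m: print(p)
print("c",np.mean(m,0))
for n,p,z in(("tumbler",(408,185),.1),("trees c",None,0)):
    if p: print(n,onz(T,zt(p),z))
print("tumbler base side",onz(S,zs((505,540)),0))
print("trees", [onz(T,zm(p),.04) for p in((75,285),(210,75))])
print("caddy", [onz(T,zt(p),.11) for p in((115,465),(150,372),(262,405),(228,500))])
E
```

```text
posts
[0.7564 0.3572 0.282 ] [0.753  0.3559 0.282 ] [0.7551 0.3575 0.281 ]
[0.7291 0.1939 0.282 ] [0.7272 0.1927 0.282 ] [0.7285 0.194  0.2809]
[0.3565 0.2523 0.282 ] [0.3545 0.2511 0.282 ] [0.3555 0.2523 0.2809]
[0.3817 0.4148 0.282 ] [0.3797 0.413  0.282 ] [0.3807 0.415  0.2806]
bar
[0.5858 0.1517 0.22  ] [0.5854 0.1517 0.2201]
[0.48   0.1663 0.22  ] [0.4793 0.1664 0.2221]
mat
[ 0.576  -0.0228  0.004 ]
[ 0.5419 -0.3386  0.004 ]
[ 0.377  -0.3194  0.004 ]
[ 0.4095 -0.0051  0.004 ]
c [ 0.4761 -0.1715  0.004 ]
tumbler [0.6735 0.1216 0.1   ]
tumbler base side [0.6713 0.104  0.    ]
trees [array([ 0.6   , -0.0292,  0.04  ]), array([ 0.795 , -0.1577,  0.04  ])]
caddy [array([0.4132, 0.3944, 0.11  ]), array([0.4988, 0.3623, 0.11  ]), array([0.4676, 0.2589, 0.11  ]), array([0.3805, 0.2904, 0.11  ])]
```

Shelf origin is about (0.540, 0.211), yaw −8.8°. The bar measures within 1 mm of where that predicts it. Mat centre is (0.476, −0.1715), yaw −6°. First I turn, rise and close the fingers, then cross over the shelf.

>>> move_arm([
  [[0, 0, -1.75, 0, 0, 9.9, -1], [0, 0, -1.75, 0, 0, 9.9, -1], [0, 0, -1.75, 0, 0, 9.9, -1], [0, 0, -1.75, 0, 0, 9.9, -1], [0, 0, -1.75, 0, 0, 9.9, -1], [0, 0, -1.75, 0, 0, 9.9, -1], [0, 0, -1.75, 0, 0, 9.9, -1], [0, 0, -1.75, 0, 0, 10.0, -1]],
])

```text
time_s: 1.35
tcp_pos: [0.2071, 0.5896, 0.3631]
ee_rot: [[-0.988, 0.156, -0.0], [0.156, 0.988, -0.0], [0.0, -0.0, -1.0]]
wrist_force: [-0.3, -0.2, -0.4]
gripper_width: 0.17
```

>>> move_arm([
  [[-3.9, -3.4, 0, 0, 0, 0, -1], [-3.9, -3.4, 0, 0, 0, 0, -1], [-3.9, -3.4, 0, 0, 0, 0, -1], [-3.9, -3.4, 0, 0, 0, 0, -1], [-3.9, -3.4, 0, 0, 0, 0, -1], [-3.9, -3.4, 0, 0, 0, 0, -1], [-3.9, -3.4, 0, 0, 0, 0, -1], [-3.9, -3.4, 0, 0, 0, 0, -1], [-3.9, -3.4, 0, 0, 0, 0, -1], [-3.6, -3.8, 0, 0, 0, 0, -1], [0, 0, 0, 0, 0, 0, -1]],
])

```text
time_s: 2.72
tcp_pos: [0.5393, 0.1886, 0.3621]
ee_rot: [[-0.988, 0.155, -0.001], [0.155, 0.988, -0.001], [0.0, -0.001, -1.0]]
wrist_force: [0.1, 0.8, 0.0]
gripper_width: 0.004
```

```bash
cat > shot.py <<'E'
import sys
from h import *
n,out=sys.argv[1],sys.argv[2]
c=r.capture(n)["color"]
if len(sys.argv)>3:
    x,y,w,h=map(int,sys.argv[3:7]); c=cv2.resize(c[y:y+h,x:x+w],None,fx=640/w,fy=640/w,interpolation=2)
cv2.imwrite("pics/"+out+".png",c)
E
python3 shot.py wrist w1; python3 shot.py side s1 230 100 200 180
```

```text
(no output)
```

View pics/w1.png

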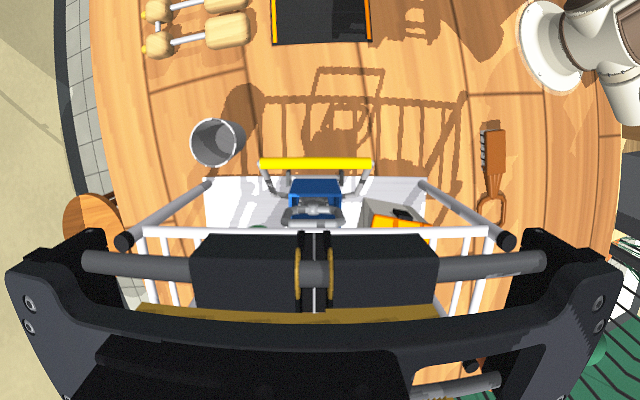

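View pics/s1.png

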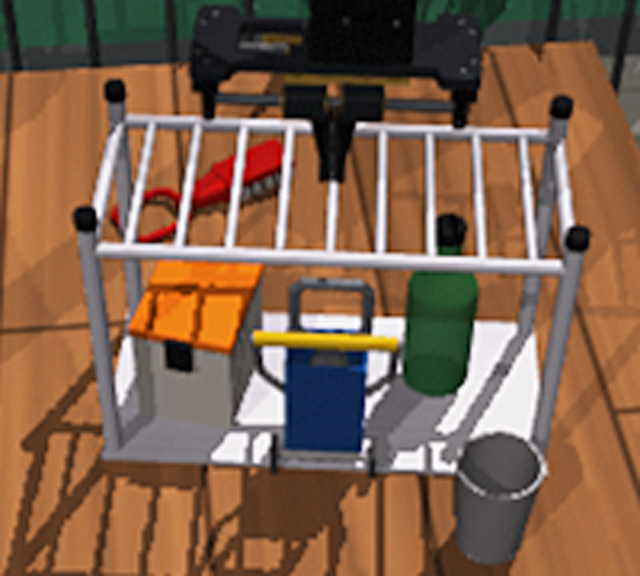

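The wrist view shows the bar at (317,164) in front of the shut fingers, centred in x, with the loop at (312,213). The side view agrees. Going straight down behind the bar.

>>> move_arm([
  [[0, 0, 3, 0, 0, 0, -1], [0, 0, 3, 0, 0, 0, -1], [0, 0, 3, 0, 0, 0, -1], [0, 0, 3, 0, 0, 0, -1], [0, 0, 2, 0, 0, 0, -1], [0, 0, 1.5, 0, 0, 0, -1], [0, 0, 0, 0, 0, 0, -1]],
])

```text
time_s: 3.7
tcp_pos: [0.5372, 0.1918, 0.2067]
ee_rot: [[-0.989, 0.149, -0.002], [0.149, 0.989, -0.001], [0.002, -0.001, -1.0]]
wrist_force: [0.5, 0.2, 1.4]
gripper_width: 0.009
```

```bash
python3 shot.py side s2 230 100 200 180
```

```text
(no output)
```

View pics/s2.png

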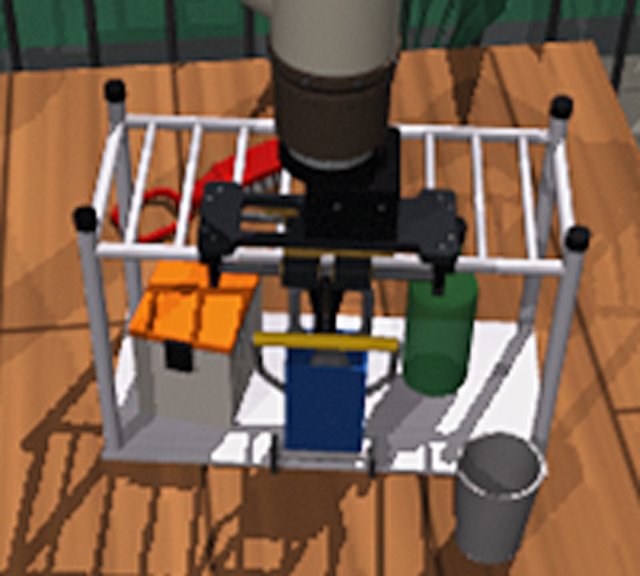

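>>> move_arm([
  [[0, -1.9, 0, 0, 0, 0, -1], [0, -1.3, 0.5, 0, 0, 0, -1], [0, -1.3, 0.5, 0, 0, 0, -1], [0, -1.3, 0.6, 0, 0, 0, -1], [0, -1.15, 0.75, 0, 0, 0, -1], [0, -1.15, 0.75, 0, 0, 0, -1], [0, -1.2, 0.75, 0, 0, 0, -1], [0, -1.0, 1.0, 0, 0, 0, -1], [0, -1.0, 1.0, 0, 0, 0, -1], [0, -1.0, 1.0, 0, 0, 0, -1]],
])

```text
time_s: 5.0
tcp_pos: [0.5193, 0.0694, 0.1381]
ee_rot: [[-0.989, 0.151, 0.0], [0.151, 0.989, 0.001], [0.0, 0.001, -1.0]]
wrist_force: [0.3, 3.4, -3.5]
gripper_width: 0.007
```

```bash
python3 shot.py side s3 230 100 200 180; python3 shot.py wrist w3
```

```text
(no output)
```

View pics/s3.png

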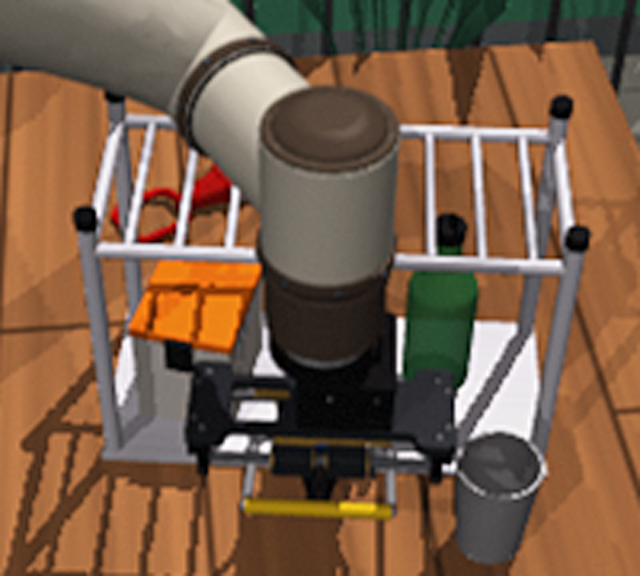

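View pics/w3.png

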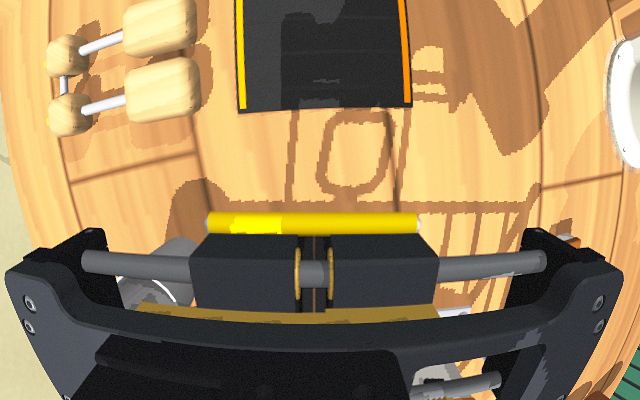

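The bar is out at about 0.6 rad with light force. I now rise clear so the holder can sink, then wait and look.

>>> move_arm([
  [[0, -0.2, -3, 0, 0, 0, -1], [0, 0, -5, 0, 0, 0, -1], [0, 0, -5, 0, 0, 0, -1], [0, 0, -5, 0, 0, 0, -1], [0, 0, 0, 0, 0, 10, -0.3], [0, 0, 0, 0, 0, 10, -0.3], [0, 0, 0, 0, 0, 10, -0.3], [0, 0, 0, 0, 0, 10, -0.3], [0, 0, 0, 0, 0, 10, -0.3], [0, 0, 0, 0, 0, 10, -0.3], [0, 0, 0, 0, 0, 10, -0.3], [0, 0, 0, 0, 0, 10, -0.3]],
])

```text
time_s: 6.6
tcp_pos: [0.5191, 0.0676, 0.3193]
ee_rot: [[-0.018, 1.0, 0.0], [1.0, 0.018, -0.001], [-0.001, 0.0, -1.0]]
wrist_force: [0.4, 0.7, 0.2]
gripper_width: 0.352
```

```bash
python3 shot.py side s4 200 100 240 180; python3 shot.py wrist w4
```

```text
(no output)
```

View pics/s4.png

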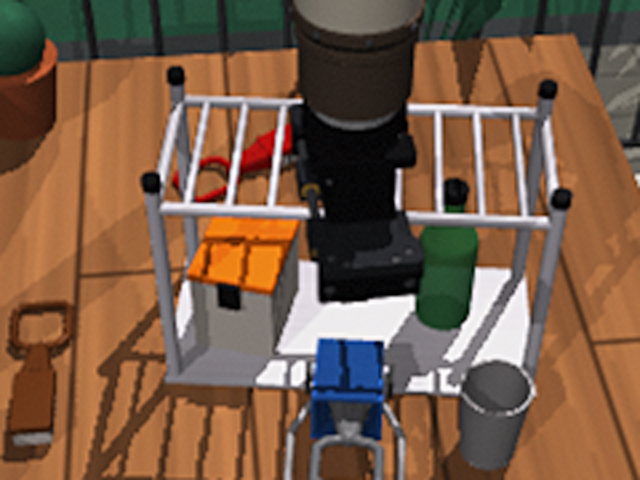

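View pics/w4.png

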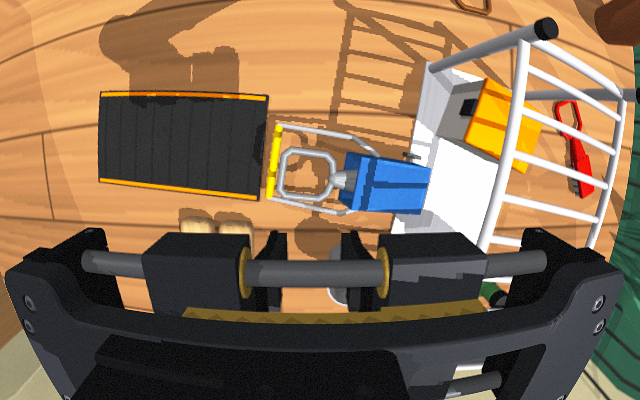

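The holder is tipped fully. The loop is at about (306,173) in the wrist view, with its end bar at (281,175). I locate the loop's end bar in several views.

```bash
python3 shot.py side s5 300 200 120 100; python3 shot.py wrist w5 240 100 200 130;python3 shot.py top t5 290 140 120 100
```

```text
(no output)
```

View pics/s5.png

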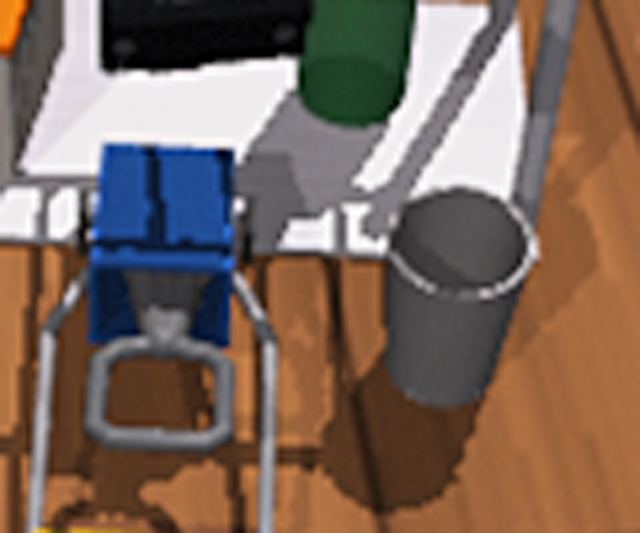

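View pics/w5.png

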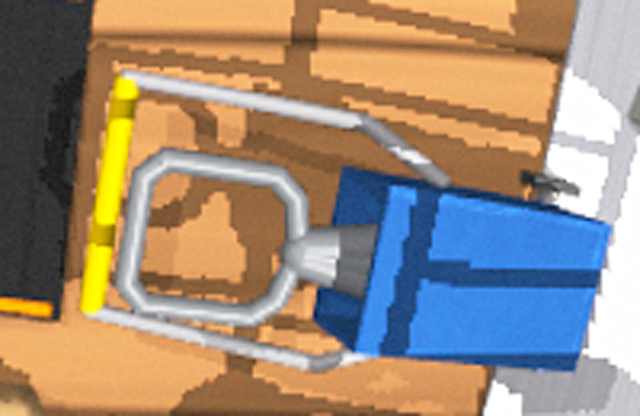

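View pics/t5.png

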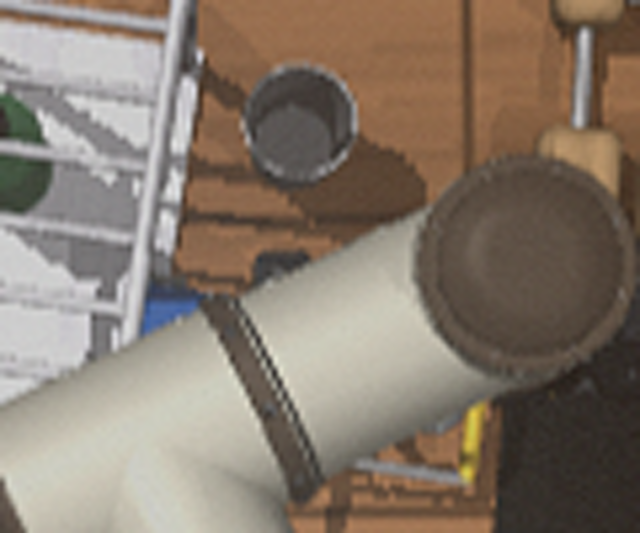

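```bash
cat >> h.py <<'E'
def wray(w,s,uv):
    x=np.array([uv[0]-w["cx"],uv[1]-w["cy"]]);rr=np.hypot(*x);th=rr/w["fx"]
    d=np.r_[np.sin(th)*x/rr,np.cos(th)]; M=np.array(w["tool_from_camera"]);R=np.array(s["ee_rot"])
    return np.array(s["tcp_pos"])+R@M[:3,3], R@M[:3,:3]@d
def meet(rays):
    A=np.zeros((3,3));b=np.zeros(3)
    for o,d in rays:
        d=d/np.linalg.norm(d);M=np.eye(3)-np.outer(d,d);A+=M;b+=M@o
    p=np.linalg.solve(A,b); return p,[np.linalg.norm(np.cross(d/np.linalg.norm(d),p-o)) for o,d in rays]
O=np.array([.540,.211,0]);YAW=np.radians(-8.8)
RS=np.array([[np.cos(YAW),-np.sin(YAW),0],[np.sin(YAW),np.cos(YAW),0],[0,0,1]])
def shelf(p): return RS.T@(np.array(p)-O)
def world(q): return RS@np.array(q)+O
MO=np.array([.476,-.1715,0]);MY=np.radians(-6.0)
RM=np.array([[np.cos(MY),-np.sin(MY),0],[np.sin(MY),np.cos(MY),0],[0,0,1]])
def mat(p): return RM.T@(np.array(p)-MO)
def totool(s,p): return np.array(s["ee_rot"]).T@(np.array(p)-np.array(s["tcp_pos"]))*100
E
python3 - <<'E'
from h import *
np.set_printoptions(precision=4,suppress=True)
s=r.sense();w=r.capture("wrist");S=r.capture("side")
for n,a,b in(("end",(281.5,173.1),(329.6,282.3)),("neckside",(331.9,175.6),(330.6,264.3)),("baryellow",(273.5,161),None)):
    if b:
        p,e=meet([wray(w,s,a),ray(S,b)]); print(n,p,shelf(p),e)
    else:
        o,d=wray(w,s,a); p=o+d*(.031-o[2])/d[2]; print(n,p,shelf(p))
E
```

```text
end [0.5158 0.0262 0.0919] [ 0.0044 -0.1863  0.0919] [np.float64(0.001471221091857513), np.float64(0.0014712210918575348)]
neckside [0.5235 0.0922 0.075 ] [ 0.0019 -0.12    0.075 ] [np.float64(0.001431688963611648), np.float64(0.0014316889636116245)]
baryellow [0.5103 0.0082 0.031 ] [ 0.0017 -0.205   0.031 ]
```

```bash
python3 - <<'E'
from h import *
np.set_printoptions(precision=4,suppress=True)
s=r.sense();t=world([.003,-.186,.073]);print(t,totool(s,t))
E
```

```text
[0.5145 0.0267 0.073 ] [-4.0849 -0.5634 24.6123]
```

>>> move_arm([
  [[-4.1, -0.55, 0, 0, 0, 9.8, -0.3], [0, 0, 4, 0, 0, 0, -0.3], [0, 0, 5, 0, 0, 0, -0.3], [0, 0, 5, 0, 0, 0, -0.3], [0, 0, 4, 0, 0, 0, -0.3], [0, 0, 1.5, 0, 0, 0, -0.3], [0, 0, 0, 0, 0, 0, -0.3]],
])

```text
time_s: 7.82
tcp_pos: [0.5147, 0.0266, 0.1239]
ee_rot: [[0.146, 0.989, -0.001], [0.989, -0.146, -0.001], [-0.001, -0.001, -1.0]]
wrist_force: [0.6, 0.4, 0.7]
gripper_width: 0.351
```

```bash
python3 shot.py side s6 270 200 120 100; python3 shot.py wrist w6
```

```text
(no output)
```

View pics/s6.png

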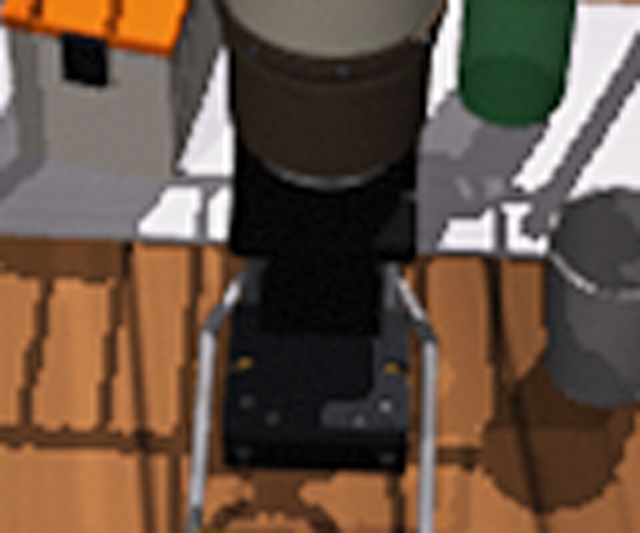

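View pics/w6.png

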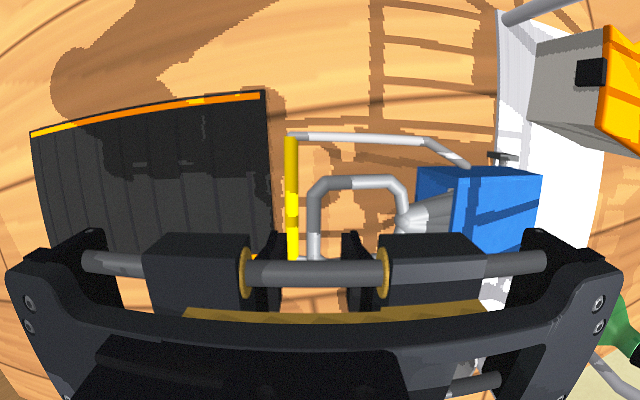

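The loop's end bar, at (314,220), sits between the fingers at (275) and (348). Descending 5 cm and closing.

>>> move_arm([
  [[0, 0, 2, 0, 0, 0, -0.3], [0, 0, 2, 0, 0, 0, -0.3], [0, 0, 1.2, 0, 0, 0, -0.3], [0, 0, 0, 0, 0, 0, -1], [0, 0, 0, 0, 0, 0, -1], [0, 0, 0, 0, 0, 0, -1], [0, 0, 0, 0, 0, 0, -1]],
])

```text
time_s: 8.8
tcp_pos: [0.515, 0.0265, 0.0727]
ee_rot: [[0.147, 0.989, 0.001], [0.989, -0.147, 0.0], [0.0, 0.001, -1.0]]
wrist_force: [0.7, -1.2, 1.2]
gripper_width: 0.103
```

```bash
python3 shot.py wrist w7
```

```text
(no output)
```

View pics/w7.png

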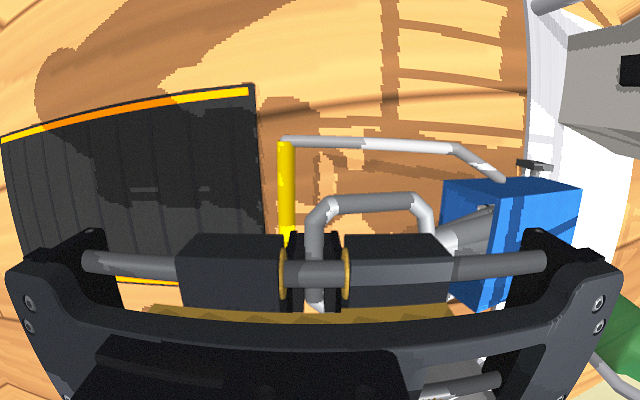

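Gripped: the opening is 9 mm on the 10 mm bar. Drawing along the slope.

>>> move_arm([
  [[-0.5, 0, -0.15, 0, 0, 0, -1], [-1, 0, -0.3, 0, 0, 0, -1], [-1.2, 0, -0.35, 0, 0, 0, -1], [-1.2, 0, -0.35, 0, 0, 0, -1], [-1.2, 0, -0.35, 0, 0, 0, -1], [-1.2, 0, -0.35, 0, 0, 0, -1], [0, 0, 0, 0, 0, 0, -1]],
])

```text
time_s: 9.72
tcp_pos: [0.505, -0.0368, 0.0908]
ee_rot: [[0.148, 0.989, -0.0], [0.989, -0.148, -0.0], [-0.0, -0.0, -1.0]]
wrist_force: [-0.6, -0.2, -0.8]
gripper_width: 0.105
```

```bash
python3 shot.py wrist w8
```

```text
(no output)
```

View pics/w8.png

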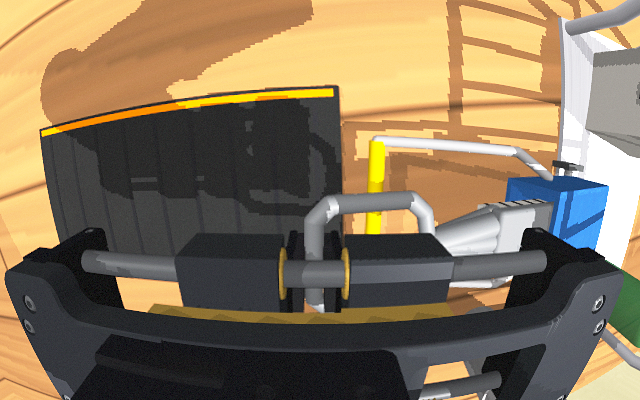

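>>> move_arm([
  [[-1.2, 0, -0.36, 0, 0, 0, -1], [-1.3, 0, -0.38, 0, 0, 0, -1], [-1.3, 0, -0.38, 0, 0, 0, -1], [-1.3, 0, -0.38, 0, 0, 0, -1], [-1.3, 0, -0.38, 0, 0, 0, -1], [-1.3, 0, -0.38, 0, 0, 0, -1], [0, 0, 0, 0, 0, 0, -1]],
])

```text
time_s: 10.65
tcp_pos: [0.494, -0.1128, 0.1134]
ee_rot: [[0.149, 0.989, 0.001], [0.989, -0.149, 0.0], [0.0, 0.001, -1.0]]
wrist_force: [0.7, 0.1, -2.0]
gripper_width: 0.097
```

```bash
python3 shot.py wrist w9; python3 shot.py side s9 240 180 200 180
```

```text
(no output)
```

View pics/w9.png

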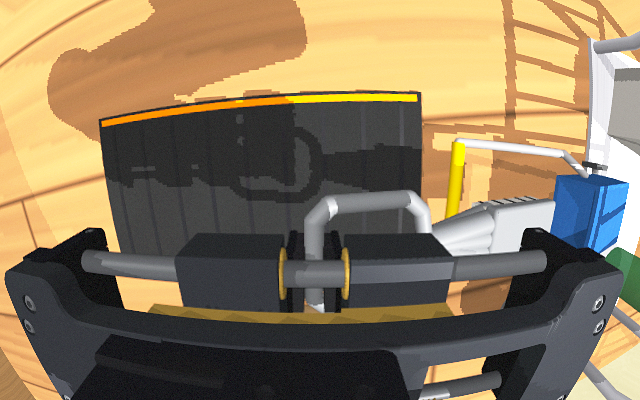

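View pics/s9.png

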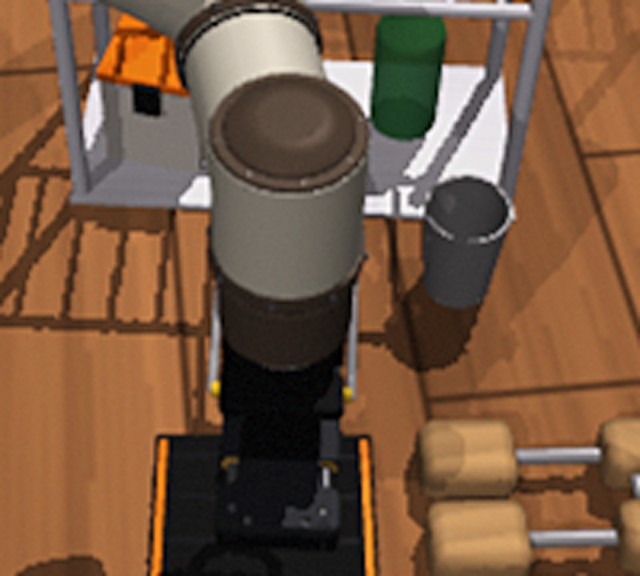

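The brush is out of the sleeve and held. Carrying it level along the mat.

>>> move_arm([
  [[-1.2, 0, 0, 0, 0, 0, -1], [-1.8, 0, 0, 0, 0, 0, -1], [-1.8, 0, 0, 0, 0, 0, -1], [-1.8, 0, 0, 0, 0, 0, -1], [-1.8, -0.1, 0, 0, 0, 0, -1], [-1.8, -0.1, 0, 0, 0, 0, -1], [-1.8, -0.1, 0, 0, 0, 0, -1], [-1.8, -0.1, 0, 0, 0, 0, -1], [-1.8, 0, 0, 0, 0, 0, -1], [-1.8, 0, 0, 0, 0, 0, -1], [-0.6, 0, 0, 0, 0, 0, -1], [0, 0, 0, 0, 0, 0, -1]],
])

```text
time_s: 12.25
tcp_pos: [0.4634, -0.2896, 0.113]
ee_rot: [[0.148, 0.989, -0.0], [0.989, -0.148, 0.0], [0.0, -0.0, -1.0]]
wrist_force: [-0.8, -0.4, -2.0]
gripper_width: 0.105
```

```bash
python3 shot.py wrist w10; python3 shot.py side s10 220 220 200 180
```

```text
(no output)
```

View pics/w10.png

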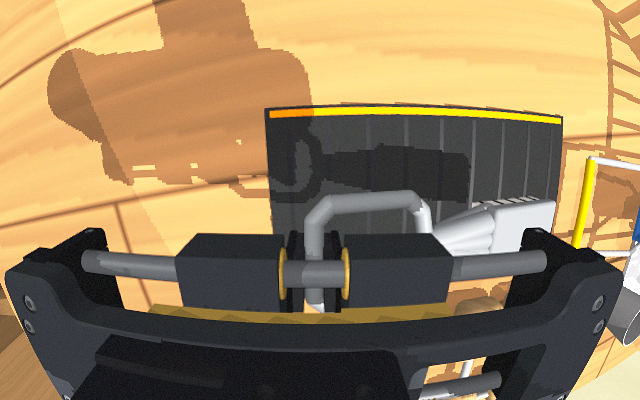

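View pics/s10.png

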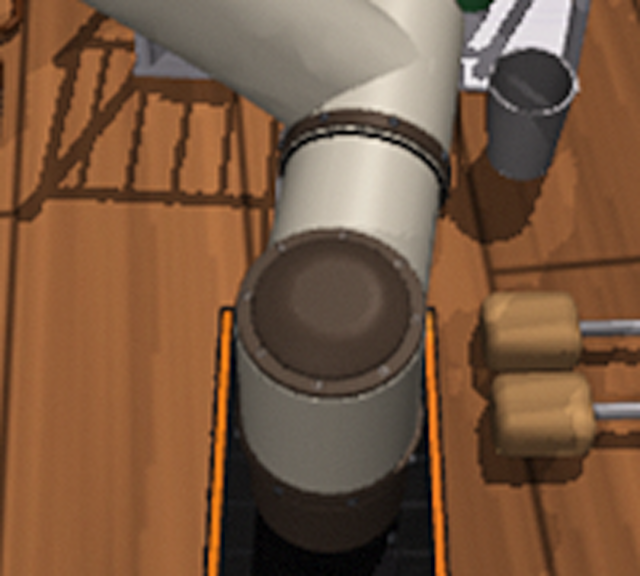

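>>> move_arm([
  [[0, 0, 1.5, 0, 0, 0, -1], [0, 0, 1.5, 0, 0, 0, -1], [0, 0, 1.5, 0, 0, 0, -1], [0, 0, 1.2, 0, 0, 0, -1], [0, 0, 1, 0, 0, 0, -1], [0, 0, 1, 0, 0, 0, -1], [0, 0, 0.8, 0, 0, 0, -1], [0, 0, 0.8, 0, 0, 0, -1], [0, 0, 0.6, 0, 0, 0, -1], [0, 0, 0.4, 0, 0, 0, -1], [0, 0, 0.2, 0, 0, 0, -1], [0, 0, 0, 0, 0, 0, -1]],
])

```text
time_s: 13.85
tcp_pos: [0.4636, -0.2892, 0.0081]
ee_rot: [[0.147, 0.989, -0.0], [0.989, -0.147, 0.0], [0.0, -0.0, -1.0]]
wrist_force: [-0.1, -1.7, 0.5]
gripper_width: 0.101
```

```bash
python3 shot.py wrist w11
```

```text
(no output)
```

View pics/w11.png

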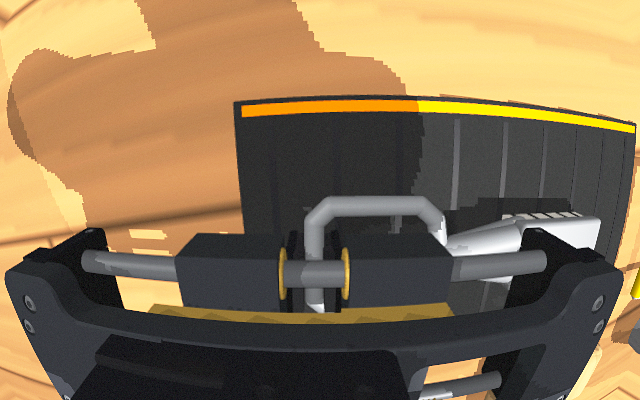

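>>> move_arm([
  [[0, 0, 0, 0, 0, 0, -0.7], [0, 0, 0, 0, 0, 0, -0.5], [0, 0, 0, 0, 0, 0, -0.3], [0, 0, 0, 0, 0, 0, -0.3], [0, 0, -2, 0, 0, 0, -0.3], [0, 0, -4, 0, 0, 0, -0.3], [0, 0, -5, 0, 0, 0, -0.3], [0, 0, -5, 0, 0, 0, -0.3], [0, 0, 0, 0, 0, 0, -0.3]],
])

```text
time_s: 15.02
tcp_pos: [0.4662, -0.2903, 0.1729]
ee_rot: [[0.146, 0.989, 0.01], [0.989, -0.146, -0.004], [-0.002, 0.01, -1.0]]
wrist_force: [0.6, 0.5, -1.1]
gripper_width: 0.35
```

```bash
python3 shot.py wrist w12; python3 shot.py side s12; python3 shot.py top t12
```

```text
(no output)
```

View pics/w12.png

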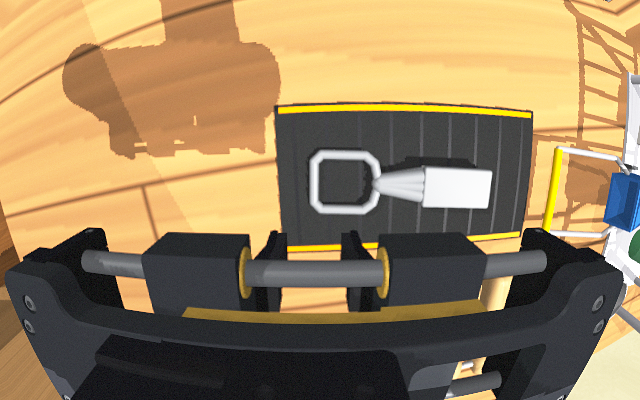

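View pics/s12.png

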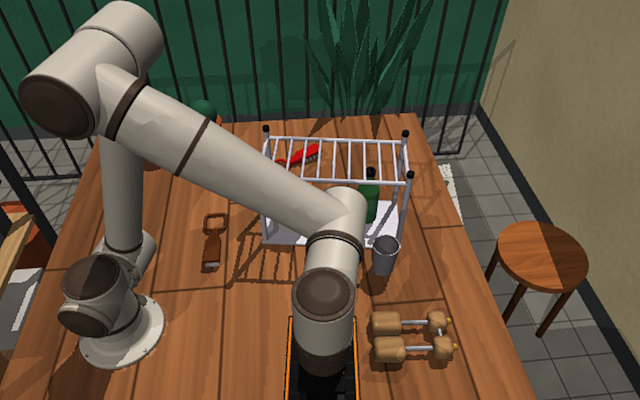

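View pics/t12.png

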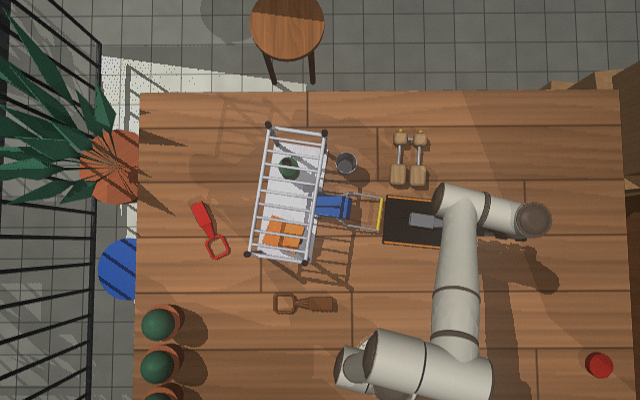

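The brush lies on the mat, loop at (345,182) to foot at (490,188), inside the mat's outline. The holder is still tipped. Next I move above the yellow bar.

```bash
python3 - <<'E'
from h import *
np.set_printoptions(precision=4,suppress=True)
s=r.sense();t=world([.0015,-.206,.014]);print(t,totool(s,t),s["tcp_pos"])
E
```

```text
[0.51   0.0072 0.014 ] [29.9647  0.3352 15.343 ] [ 0.4627 -0.2888  0.1672]
```

>>> move_arm([
  [[2, 0, 0, 0, 0, 0, -0.3], [4, 0, 0, 0, 0, 0, -0.3], [5, 0, 0, 0, 0, 0, -0.3], [5, 0.1, 0, 0, 0, 0, -0.3], [5, 0.1, 0, 0, 0, 0, -0.3], [5, 0.1, 0, 0, 0, 0, -0.3], [4, 0, 0, 0, 0, 0, -0.3], [0, 0, 3, 0, 0, 0, -0.3], [0, 0, 3, 0, 0, 0, -0.3], [0, 0, 2, 0, 0, 0, -0.3], [0, 0, 0, 0, 0, 0, -0.3]],
])

```text
time_s: 16.55
tcp_pos: [0.5084, 0.0064, 0.0852]
ee_rot: [[0.147, 0.989, -0.007], [0.989, -0.147, -0.002], [-0.003, -0.007, -1.0]]
wrist_force: [0.0, 0.2, -0.3]
gripper_width: 0.351
```

```bash
python3 shot.py wrist w13; python3 shot.py side s13 230 180 200 180;  python3 shot.py top t13 350 160 150 110; python3 -c "
from h import *
s=r.sense();print(totool(s,world([.0015,-.206,.014])))"
```

```text
[ 0.00769683 -0.10043745  7.43345295]
```

View pics/w13.png

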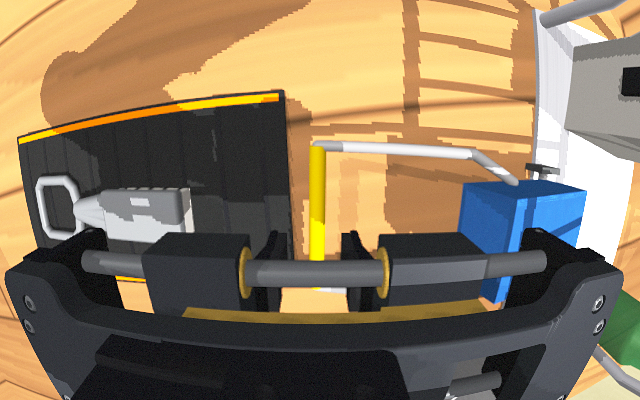

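View pics/s13.png

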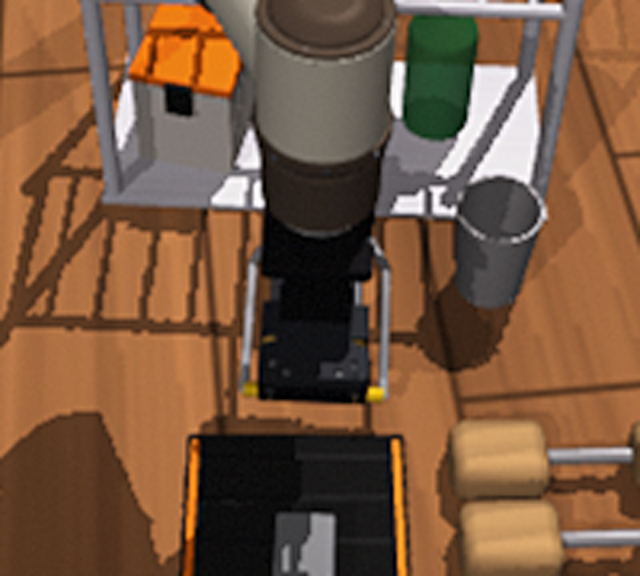

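View pics/t13.png

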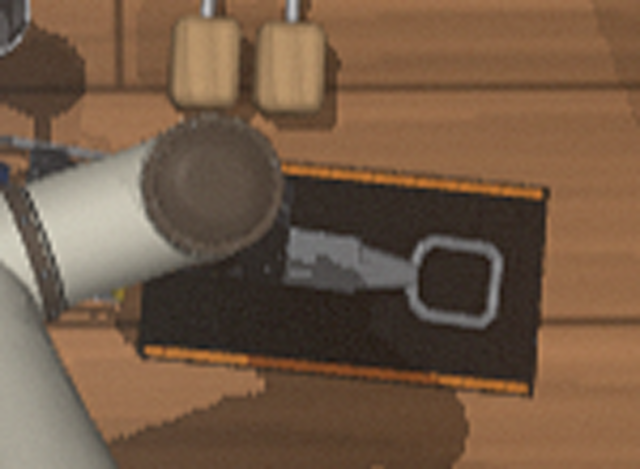

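The bar at (318,200) is centred between the fingers, and the brush lies flat within the orange edges. Descending to grip the bar.

>>> move_arm([
  [[0, 0, 2, 0, 0, 0, -0.3], [0, 0, 2, 0, 0, 0, -0.3], [0, 0, 2, 0, 0, 0, -0.3], [0, 0, 1.2, 0, 0, 0, -0.3], [0, 0, 0, 0, 0, 0, -1], [0, 0, 0, 0, 0, 0, -1], [0, 0, 0, 0, 0, 0, -1], [0, 0, 0, 0, 0, 0, -1]],
])

```text
time_s: 17.7
tcp_pos: [0.5116, 0.0078, 0.017]
ee_rot: [[0.147, 0.989, 0.002], [0.989, -0.147, 0.001], [0.002, 0.002, -1.0]]
wrist_force: [0.0, 5.0, 2.4]
gripper_width: 0.126
```

Bar gripped (11 mm). Swinging it up its arc, first half.

>>> move_arm([
  [[0.05, 0, -0.8, 0, 0, 0, -1], [0.1, 0, -0.8, 0, 0, 0, -1], [0.28, 0, -1.6, 0, 0, 0, -1], [0.57, 0, -2.0, 0, 0, 0, -1], [0.7, 0, -1.93, 0, 0, 0, -1], [0.93, 0, -1.87, 0, 0, 0, -1], [1.09, 0, -1.73, 0, 0, 0, -1], [0, 0, 0, 0, 0, 0, -1]],
])

```text
time_s: 18.7
tcp_pos: [0.517, 0.0434, 0.125]
ee_rot: [[0.146, 0.989, 0.003], [0.989, -0.146, -0.001], [-0.0, 0.003, -1.0]]
wrist_force: [2.6, -4.3, 1.5]
gripper_width: 0.127
```

```bash
python3 shot.py wrist w14; python3 -c "
from h import *
s=r.sense();print(shelf(s['tcp_pos']))"
```

```text
[ 0.00291034 -0.16958219  0.12437398]
```

View pics/w14.png

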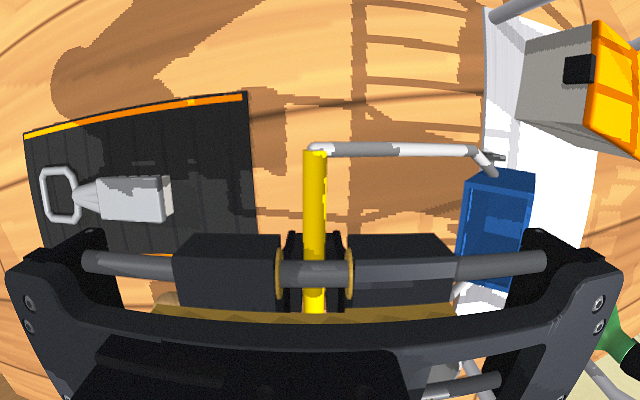

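>>> move_arm([
  [[1.28, 0, -1.64, 0, 0, 0, -1], [1.42, 0, -1.49, 0, 0, 0, -1], [1.58, 0, -1.36, 0, 0, 0, -1], [1.69, 0, -1.17, 0, 0, 0, -1], [1.81, 0, -1.03, 0, 0, 0, -1], [0.95, 0, -0.4, 0, 0, 0, -1], [0.94, 0, -0.4, 0, 0, 0, -1], [1.0, 0, -0.32, 0, 0, 0, -1], [1.0, 0, -0.3, 0, 0, 0, -1], [0, 0, 0, 0, 0, 0, -1]],
])

```text
time_s: 20.0
tcp_pos: [0.5351, 0.1581, 0.2074]
ee_rot: [[0.146, 0.989, 0.005], [0.989, -0.146, -0.002], [-0.001, 0.005, -1.0]]
wrist_force: [1.4, -3.9, 11.1]
gripper_width: 0.129
```

```bash
python3 shot.py side s15 230 100 200 180; python3 -c "
from h import *
s=r.sense();print(shelf(s['tcp_pos']),s['wrist_force'])"
```

```text
[ 0.00323578 -0.05315811  0.20740673] [ 0.84723437 -4.15269926 11.03529517]
```

View pics/s15.png

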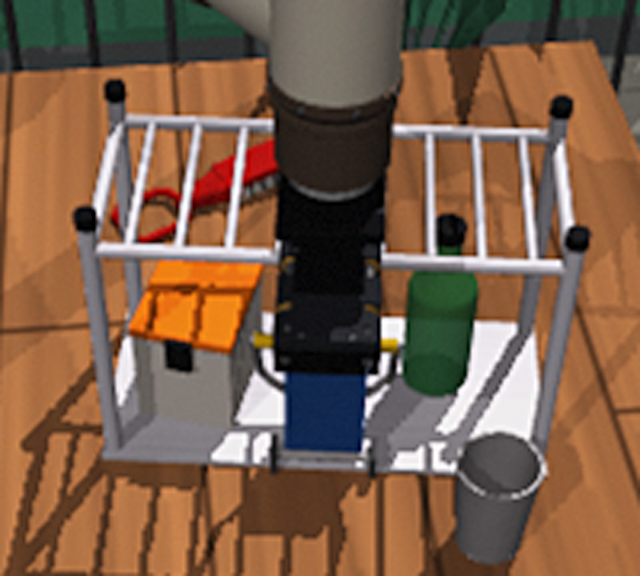

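Back upright. A small nudge to the stop, then release and rise.

>>> move_arm([
  [[0.3, 0, 0, 0, 0, 0, -1], [0, 0, 0, 0, 0, 0, -1], [0, 0, 0, 0, 0, 0, -0.5], [0, 0, 0, 0, 0, 0, -0.3], [0, 0, 0, 0, 0, 0, -0.3], [0, 0, -1, 0, 0, 0, -0.3], [0, 0, -3, 0, 0, 0, -0.3], [0, 0, -5, 0, 0, 0, -0.3], [0, 0, -5, 0, 0, 0, -0.3], [0, 0, 0, 0, 0, 0, -0.3]],
])

```text
time_s: 21.3
tcp_pos: [0.5355, 0.1629, 0.3501]
ee_rot: [[0.147, 0.989, 0.01], [0.989, -0.147, 0.005], [0.006, 0.009, -1.0]]
wrist_force: [-0.2, 0.8, -0.2]
gripper_width: 0.347
```

```bash
python3 shot.py side s16; python3 shot.py top t16; python3 shot.py wrist w16
```

```text
(no output)
```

View pics/s16.png

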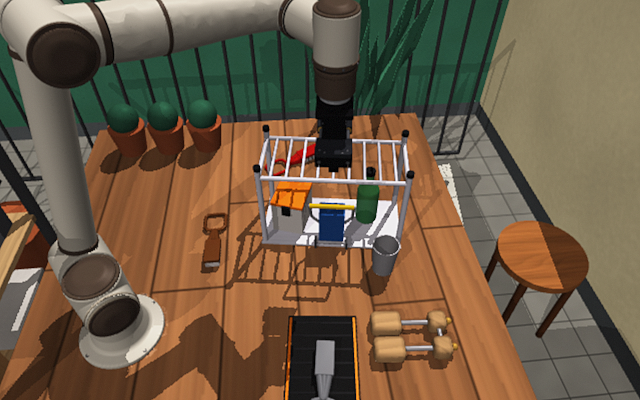

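View pics/t16.png

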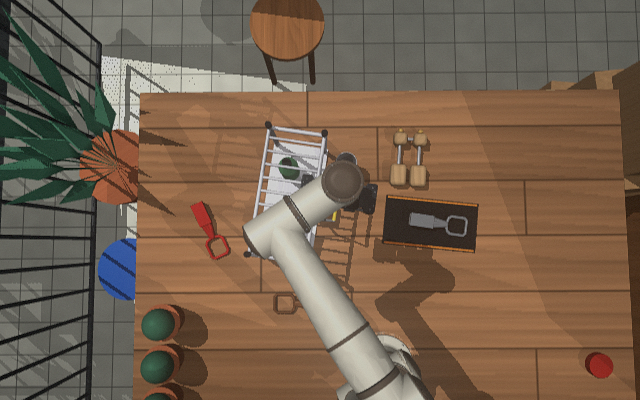

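View pics/w16.png

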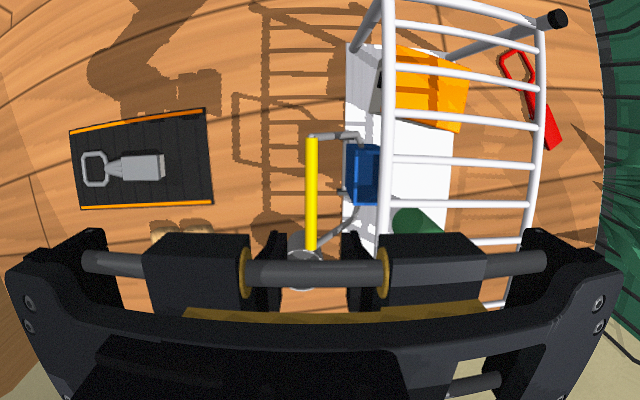

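```bash
python3 - <<'E'
from h import *
np.set_printoptions(precision=4,suppress=True)
a=cv2.imread("pics/side0.png");b=r.capture("side")["color"];T=r.capture("top")
for im in(a,b):
    m=mask(im,(22,150,120),(34,255,255));m[:195]=0;m[215:]=0;m[:,:300]=0;m[:,365:]=0
    ys,xs=np.nonzero(m);print(len(xs),xs.mean(),ys.mean(),xs.min(),xs.max())
for n,uv,z in(("foot",(409,220),.018),("end",(467,225.5),.012)): print(n,mat(onz(T,uv,z)))
d=cv2.absdiff(a,b).max(2)
for n,(x,y,w,h) in dict(bottle=(358,185,20,38),caddy=(272,185,38,45),tumbler=(370,235,32,42),trees=(368,308,90,55)).items(): print(n,(d[y:y+h,x:x+w]>60).mean())
print(r.sense()["wrist_force"])
E
```

```text
172 331.2906976744186 205.9418604651163 310 353
171 331.0409356725146 206.0 309 353
foot [0.0032 0.0764 0.018 ]
end [ 0.0043 -0.1244  0.012 ]
bottle 0.0
caddy 0.0
tumbler 0.0
trees 0.0
[ 0.1206 -0.6543 -0.1659]
```

```bash
python3 -c "
from station import r
print(r.finish_job())"
```

```text
the job is handed in; nothing more can be done
None
```

The job is done and handed in after about 21.5 s of the allowed 72 s; no verdict was reported.

I hooked the yellow bar out to about 0.6 rad and let the holder sink to its outer stop. I then gripped the loop's end bar, drew the brush out along the slope and laid it on the mat. Last, I gripped the yellow bar, swung the empty holder back up and let go.

My last checks, all from camera images:
- **Brush:** it lies flat on the mat, with the foot at mat (3, 76) mm and the loop end at (4, −124) mm. Both are inside the mat's limits of ±85 by ±160 mm.
- **Holder:** the yellow bar's image is within 0.3 px of its starting position, so it is upright.
- **Bystanders:** no pixel change at the bottle, caddy, tumbler or shoe trees.
- **Arm:** the gripper is clear above the shelf, and the wrist force is about 0.7 N, about the same as its reading at the start.

No check failed or disagreed. The highest wrist force I read was about 11 N, as the holder reached its upright stop.

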